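# Press a rail's peg flush with bench locking pliers

## Robot

A 6-joint arm with a two-finger parallel gripper is mounted at the origin on the work surface. World frame = base frame: x ahead of the robot, y to its left, z up, the work surface at z = 0. Lengths are in m, angles in degrees, forces in N, time in s.
With the tool pointing down it reaches from about 0.3 to 0.775 m from the base axis. Payload 14.6 kg.
Tool frame: the origin (TCP) lies between the finger pads; the fingertips stand 14 mm ahead of it and the grasp point (between the pads) lies 5 mm behind it; z points along the fingers, y is the line along which they close (so a half turn about z gives the same grasp; the last joint's range is limited). The gripper opens to 85 mm and grips with 20 to 120 N. Pads are 22 mm wide; open, the fingers measure 114 mm over their backs; the gripper's body (76 mm by 85 mm) begins 54 mm behind the grasp point. The pads swing forward as they close: fully open they stand 13 mm farther back than shut.
Start: joints at [71.356, 17.183, 87.147, -0, 75.671, -3.816], TCP at [0.141, 0.532, 0.245] pointing down, gripper open.
Joint ranges: [-173.82, 173.82], [-45.26, 126.66], [13.44, 144.39], [-59.66, 239.66], [0, 175.72], [-146.38, 146.38]. Speed limits (degrees/s): [127.2, 127.2, 147.25, 180, 180, 180].

## Interface

Orientations are given as [roll, pitch, yaw] about the fixed x, y, z axes, in that order (R = Rz(yaw) Ry(pitch) Rx(roll)).
In Python, from station import ctrl gives the robot as it stands. The module is installed in compiled form; this text tells all that it offers. Calls block until the motion is done:
- ctrl.goto(position, orientation): joint-space move of the TCP to a pose.
- ctrl.move_straight(position, frame=None, rate=0.15, force_limit=None): straight line of the TCP; frame=None keeps the orientation; rate is the mean speed in m/s. With force_limit (N) it stops when the force on the tool has changed by that much, and returns True; else False.
- ctrl.move_j(angles): joint-space move.
- ctrl.move_gripper(opening, strength=None): finger opening in m; strength is the grip in N (None keeps the last); returns when the fingers have stopped.
- ctrl.dwell(seconds).
- ctrl.ik(position, orientation): joint angles nearest the present ones, or None.
- ctrl.observe(): the state.
- ctrl.grab_frame(name): name is "scene" or "top"; returns the picture (400x640x3 uint8, blue, green, red); there is no depth.
- ctrl.camera_info(name): a dict with "fx", "fy", "cx", "cy" (pixels), "T" (4x4, takes a point from camera to world coordinates). Camera axes: x right, y down, z forward; pixel columns grow to the right and rows downward; lengths in m; the calibration is good to about 2 mm. A picture is of the moment at which its call begins. camera_info takes no time and is no camera call.
A pose or a line that the arm cannot do raises ctrl.PlanningError and nothing moves.
- ctrl.hand_in(): hands the job in; it is judged then, once.
Trained networks look in the newest picture that a camera, given by its name, has taken for a name from the list of things; names that differ only in an ending like _2 or _b are one class to them, and where a whole thing is asked for, a point or a joint stands for the part that bears it (a point fixed in the world has none). Each returns a list of dicts, best first, with "p" (0 to 1); they miss things now and then, are a little off and sometimes report something else, mostly with a low value. They report only what shows in the picture. A call takes as long as a camera call. They do not tell look-alikes from the thing itself.
- ctrl.boxes_of(camera, name): "at" ([x, y, z] in m, in world coordinates, good to about 4 mm: the middle of the surface that is visible of it).
- ctrl.tip_of(camera, name): "at" ([x, y, z] in m, in world coordinates, good to about 4 mm: a listed point, or the origin of a listed thing).
The state is a dict: "clock": time; "joints": joint angles; "joint_velocities": joint speeds; "tau": joint torques, N m; "position": TCP position; "tool_rot": TCP orientation; "contact_force": force on the tool from outside, world axes, zero at the start; "wrist_torque": the same for the moment, N m; "gripper_width": finger opening in m; "gripper_force": force on a finger pad.
Only numpy, scipy, OpenCV 4.12 (cv2) and the standard library are available. Lean on these libraries where they do the work, as an engineer would, in place of code of your own. Each camera call takes 0.05 s, during which the arm holds its last target. There are 200 camera calls.

## Task

One of the short wooden rails on the bench still has a peg standing proud of its side. Lay that rail on the wooden rest with its peg between the open jaws of the locking pliers, squeeze the two handles together until they lock over centre and press the peg flush, and let go so that the pliers hold by themselves; then flick the release lever so that they spring open. Take the rail out and lower it flat into the tray beside the finished rail (do not drop it), and leave everything else where it is.

Things in the scene. Friction and masses are not known exactly. Their poses are not given: they have to be found in the camera images.
- rail_c (a point): Centre of the loose dark wooden rail to be pressed: 120 long (its x) x 28 wide (its y) x 26 high (its z), lying on the bench, 85 g. From x = -60 to -38 mm it is only a thin tenon (14 wide, 16 high); the rest is full section. On top, a row of three short dark flutes. Its peg (12 mm diameter) stands out of the +y face at x = +38 mm, half-way up. Any yaw at the start.
- peg_hole (a point): Point on the rail's centre line at the peg: rail x = +38 mm, half-way up; rail axes.
- peg (a joint): How far the peg has been pressed in, m: at 0 it stands 7 mm proud of the rail's side, at 0.007 it is flush; starts between 0 and 0.0015. It is tight (4 N to push) and stays where it is pushed. Home means above 0.005.
- pliers: Steel locking pliers fixed on the bench on a foot; origin on the bench under their pivot, +x from pivot to jaws (the handles point to -x), z up. All parts swing level; jaws and handles move together, alike on both sides of the x axis. The jaws' arms reach to x = 80 mm, up to 60 mm each side of the axis; jaws and handles are nowhere higher than 66 mm.
- jaw_mid (a point): Point midway between the two jaw pads, on the pliers' axis, 65 mm from the pivot, 45 mm above the bench; pliers' axes. Pads: steel blocks 20 mm long in x, 18 high, about 52 mm apart when open, sprung, closing to 18 mm or onto what lies between them. Closing jaws push the rail to the middle.
- rest_mid (a point): Centre of the top of the wooden rest, 32 mm above the bench: a bar 110 mm long on the pliers' axis (pliers' x from 63 to 173 mm), 22 mm wide; pliers' axes. A rail laid lengthwise on it, peg end towards the pivot, has its centre 45 mm above the bench and its peg level with the pads.
- handles_mid (a point): Point midway between the handles where they are best squeezed, 115 mm behind the pivot, 45 mm above the bench; pliers' axes. The handles are flat bars 8 thick and 20 high (35 to 55 mm above the bench), ending 140 mm behind the pivot. Here they measure 70 mm over their outer faces (in y) when open and 32 mm when locked. Squeezing takes about 10 N.
- handle (a joint): Closing angle of each handle, rad: 0 open (a spring holds it there), 0.14 dead centre, 0.165 fully closed against the stop, where they stay locked when let go.
- lever (a joint): Release lever's angle, rad: 0 at rest, up to 0.9; a light spring brings it back (about 1 N at its tab). Above 0.37 its cam begins to push locked handles apart (about 6 N at its tab), and by 0.6 they have sprung open.
- lever_tab (a point): Centre of the release lever's upright tab, 14 (x) x 8 (y) x 22 mm high, 74 mm above the bench (63 to 85), 43 mm behind the lever's upright axis, which is on the pliers' axis 55 mm behind the pivot. Pushing the tab sideways towards the pliers' -y raises the lever's angle; the other way is blocked. Axes of the lever: those of the pliers at rest.
- tray: Fixed open wooden tray 180 (x) x 160 (y) x 26 mm high, walls and floor 5 mm; origin at the centre of its underside. The finished rail lies along its -y side; the free place is a strip along x in its +y half, about 100 mm wide, best centred at y = +27 mm.
- finished_c (a point): Centre of a finished rail (same size, no peg standing out) lying in the tray. Bystander.
- spare_c (a point): Centre of a second rail on the bench, of the same size, whose peg is already flush. Bystander.
- vase_c (a point): Centre of a small turned wooden vase, 48 mm wide, 75 mm high, standing on the bench. Bystander.
- jar_c (a point): Centre of a small closed wax jar, 50 mm wide and 50 mm high, standing on the bench. Bystander.
- rail: The same rail as a whole (rail_c, its centre, gives its place): origin at the centre of its underside, 13 mm below its centre.
There are look-alikes about, which are no part of the job. Leave any green look-alike of the rail alone.

How it is judged:
By the outcome, as a careful person would: the job done as asked, in the order asked, and still so for the second after the job is handed in, with the robot touching nothing.
It also fails if it takes over 72 s, if anything falls off the work surface, if the arm or the gripper's body presses on something with over 40 N, if the wrist force passes 120 N, or if a joint passes its speed limit or range.

## Working session

There is one attempt and no reset: what is moved stays moved. The work goes in short steps, each a Python script; the robot and the scene stay as the last script left them, time stands still between calls to the robot, and variables do not carry over. Pictures are saved under pics/ and viewed, at most 10 in all, crops included, and the job is handed in when it is done.

```bash
mkdir -p pics; python3 - <<'E'
from station import ctrl
import cv2, numpy as np
for c in("scene","top"):
    im=ctrl.grab_frame(c); cv2.imwrite(f"pics/{c}0.png",im)
    i=ctrl.camera_info(c); K=np.array([[i['fx'],0,i['cx']],[0,i['fy'],i['cy']],[0,0,1]]);W=np.linalg.inv(i['T'])
    print(c,i['fx'],i['cx'],i['cy'],np.round(i['T'],3).tolist())
    for n in ["rail_c","peg_hole","jaw_mid","rest_mid","handles_mid","lever_tab","pliers","tray","finished_c","spare_c","vase_c","jar_c"]:
        r=ctrl.tip_of(c,n)
        for d in r[:4]:
            p=K@(W@np.r_[d['at'],1])[:3]
            print(n,np.round(d['at'],4),round(d['p'],2),(p[:2]/p[2]).astype(int), {k:v for k,v in d.items() if k not in('at','p')})
print(ctrl.observe()['clock'])
E
```

```text
scene 451.29224533572756 323.15758780788684 205.0512128785115 [[0.457, 0.773, -0.44, 0.976], [0.89, -0.399, 0.222, -0.291], [-0.004, -0.493, -0.87, 0.99], [0.0, 0.0, 0.0, 1.0]]
rail_c [ 0.4412 -0.3098  0.0139] 0.86 [215 236] {}
rail_c [ 0.3026 -0.3649  0.0134] 0.81 [175 201] {}
rail_c [ 0.5358 -0.446   0.0167] 0.72 [172 295] {}
rail_c [ 0.2987 -0.3681  0.0008] 0.71 [175 203] {}
peg_hole [ 0.2781 -0.3354  0.0131] 0.79 [183 189] {}
peg_hole [ 0.5003 -0.4303  0.0145] 0.62 [174 279] {}
peg_hole [ 0.4763 -0.2865  0.0112] 0.58 [230 244] {}
jaw_mid [ 0.6255 -0.0744  0.0455] 0.66 [339 252] {}
rest_mid [ 0.6354 -0.1285  0.0296] 0.94 [319 269] {}
handles_mid [0.5818 0.1022 0.0472] 0.75 [395 206] {}
lever_tab [0.5841 0.0809 0.0735] 0.66 [389 205] {}
pliers [ 0.6056 -0.0129  0.0032] 0.63 [357 242] {}
tray [0.4027 0.2747 0.0005] 0.9 [412 139] {}
finished_c [0.3999 0.2327 0.0186] 0.71 [399 139] {}
spare_c [ 0.4323 -0.1142  0.0157] 0.65 [288 200] {}
vase_c [ 0.6165 -0.3099  0.0396] 0.87 [241 296] {}
jar_c [0.429  0.059  0.0224] 0.95 [348 171] {}
jar_c [ 0.6187 -0.3091  0.0409] 0.45 [242 296] {}
top
[... 500 characters left out ...]
.2826  0.0143] 0.56 [396 201] {}
jaw_mid [ 0.626  -0.0749  0.0457] 0.68 [317 144] {}
handles_mid [0.5805 0.0975 0.0469] 0.92 [252 161] {}
handles_mid [0.396  0.2301 0.0164] 0.52 [203 233] {}
lever_tab [0.5832 0.0809 0.0767] 0.51 [257 158] {}
lever_tab [ 0.4321 -0.1134  0.0108] 0.5 [332 218] {}
pliers [ 0.6107 -0.0131 -0.0011] 0.82 [294 153] {}
tray [ 0.4059  0.2817 -0.0014] 0.75 [185 229] {}
finished_c [0.3951 0.2315 0.0207] 0.7 [202 233] {}
spare_c [ 0.4314 -0.1125  0.0121] 0.96 [332 218] {}
vase_c [ 0.6108 -0.3122  0.0359] 0.67 [407 149] {}
vase_c [ 0.4429 -0.3092 -0.003 ] 0.33 [405 213] {}
jar_c [0.4317 0.0622 0.0263] 0.81 [266 218] {}
jar_c [ 0.4032  0.2818 -0.0031] 0.37 [185 230] {}
1.3
```

```bash
python3 - <<'E'
import cv2
im=cv2.imread("pics/scene0.png"); cv2.imwrite("pics/scene_crop.png",cv2.resize(im[170:330,120:320],None,fx=3.75,fy=3.75,interpolation=cv2.INTER_CUBIC))
im=cv2.imread("pics/top0.png"); cv2.imwrite("pics/top_crop.png",cv2.resize(im[140:300,310:490],None,fx=3.7,fy=3.7,interpolation=cv2.INTER_CUBIC))
E
```

```text
(no output)
```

View pics/scene0.png

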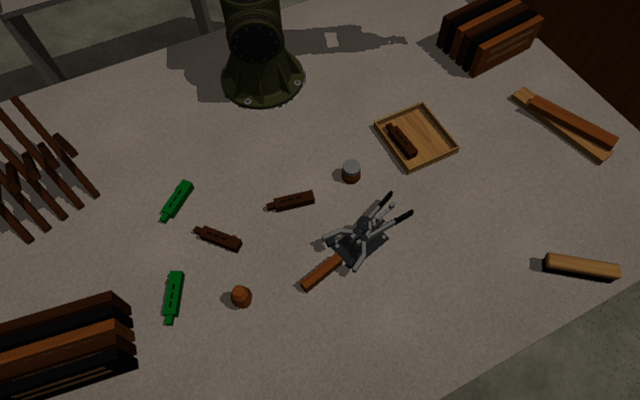

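View pics/scene_crop.png

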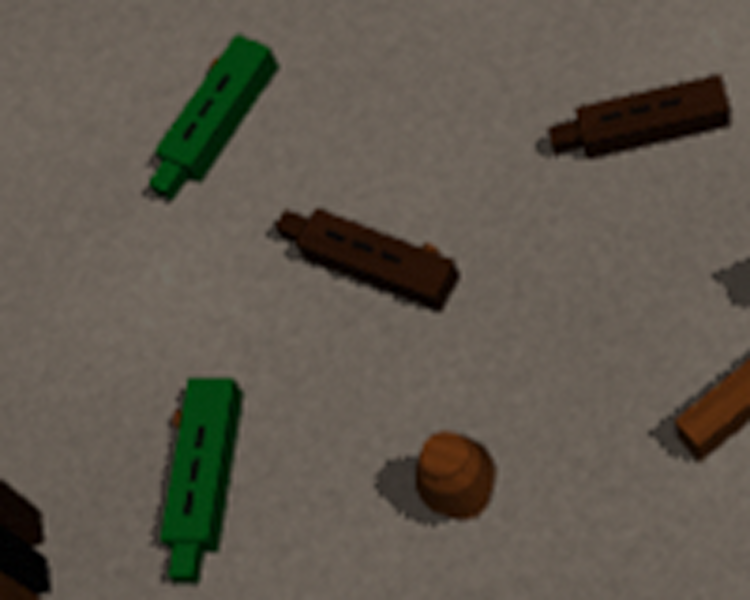

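View pics/top_crop.png

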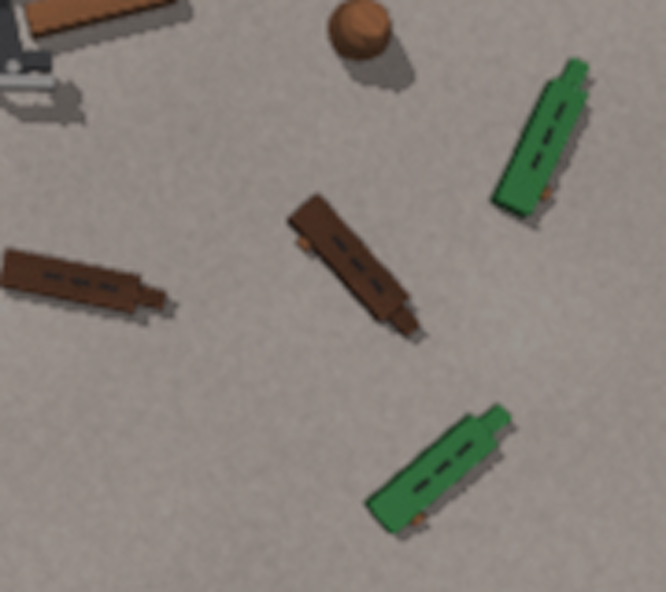

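The rail must not be confused with the spare (scene 292,200), the green look-alikes (177,200 and 173,297), or the finished rail in the tray (402,140). The one I want is the dark rail at scene (217,238), top (405,213). It is dark brown with three flutes, and a brown peg shows on its +y side near the full end. Next I'll refine the axes by segmentation.

```bash
cat > h.py <<'E'
import cv2, numpy as np
from station import ctrl
def toplane(c,uv,z):
    i=ctrl.camera_info(c);T=np.array(i['T']);uv=np.atleast_2d(uv).astype(float)
    d=np.c_[(uv[:,0]-i['cx'])/i['fx'],(uv[:,1]-i['cy'])/i['fy'],np.ones(len(uv))]@T[:3,:3].T
    return (T[:3,3]+d*((z-T[2,3])/d[:,2])[:,None])[:,:2]
def rect(c,mask,near,z):
    n,l=cv2.connectedComponents(mask.astype(np.uint8)); k=l[near[1]-4:near[1]+5,near[0]-4:near[0]+5]; k=np.bincount(k[k>0]).argmax()
    v,u=np.nonzero(l==k); P=(toplane(c,np.c_[u,v],z)*1000).astype(np.float32)
    (cx,cy),(w,h),a=cv2.minAreaRect(P)
    if w<h: w,h,a=h,w,a+90
    m=P.mean(0); e=np.linalg.eigh(np.cov(P.T))[1][:,1]
    return dict(c=(round(cx,1),round(cy,1)),wh=(round(w,1),round(h,1)),a=round((a+90)%180-90,1),mean=m.round(1),pca=round(float(np.degrees(np.arctan2(e[1],e[0])))%180,1),n=len(u))
E
python3 - <<'E'
from h import *
for c,nr,nrest,nt,nf in(("top",(405,213),(342,150),(180,229),(202,233)),("scene",(217,238),(322,270),(425,135),(403,141))):
    im=cv2.imread(f"pics/{c}0.png"); hsv=cv2.cvtColor(im,cv2.COLOR_BGR2HSV)
    for n in(nr,nrest,nt,nf): print(c,n,hsv[n[1],n[0]],end=' ')
    H,S,V=[hsv[...,k].astype(int) for k in range(3)]
    b=(H<20)&(S>70)
    print()
    print('rail',rect(c,(S>80)&(V<95)&(H<20),nr,.026))
    print('rest',rect(c,b&(V>70),nrest,.032))
    print('tray',rect(c,(H<25)&(S>70),nt,.026))
    print('fin',rect(c,(S>80)&(V<95)&(H<20),nf,.031))
im=cv2.imread("pics/top0.png"); cv2.imwrite("pics/top_c2.png",cv2.resize(im[120:280,140:380],None,fx=3.3,fy=3.3,interpolation=cv2.INTER_CUBIC))
E
```

```text
top (405, 213) [ 10 137  65] top (342, 150) [ 10  24 129] top (180, 229) [ 14 105 148] top (202, 233) [  9 130  63] 
rail {'c': (443.4, -304.8), 'wh': (117.2, 33.4), 'a': 40.8, 'mean': array([ 448.6, -303.4], dtype=float32), 'pca': 40.7, 'n': 427}Traceback (most recent call last):
  File "<stdin>", line 9, in <module>
  File "h.py", line 8, in rect
    n,l=cv2.connectedComponents(mask.astype(np.uint8)); k=l[near[1]-4:near[1]+5,near[0]-4:near[0]+5]; k=np.bincount(k[k>0]).argmax()
                                                                                                        ~~~~~~~~~~~~~~~~~~~~~~~~~~^^
ValueError: attempt to get argmax of an empty sequence
```

```bash
python3 - <<'E'
from h import *
im=cv2.imread("pics/top0.png"); cv2.imwrite("pics/top_c2.png",cv2.resize(im[120:280,140:380],None,fx=3.3,fy=3.3,interpolation=cv2.INTER_CUBIC))
for c,nr,nrest,nt,nf in(("top",(405,213),(337,144),(180,229),(202,233)),("scene",(217,238),(322,270),(425,135),(403,141))):
    im=cv2.imread(f"pics/{c}0.png"); hsv=cv2.cvtColor(im,cv2.COLOR_BGR2HSV)
    H,S,V=[hsv[...,k].astype(int) for k in range(3)]
    for t,m,n,z in(('rail',(S>80)&(V<95)&(H<20),nr,.026),('rest',(H<20)&(S>80)&(V>60),nrest,.032),('tray',(H<25)&(S>60),nt,.026),('fin',(S>80)&(V<95)&(H<20),nf,.031)):
        try: print(c,t,rect(c,m,n,z))
        except Exception as e: print(c,t,e,hsv[n[1],n[0]])
E
```

```text
top rail {'c': (443.4, -304.8), 'wh': (117.2, 33.4), 'a': 40.8, 'mean': array([ 448.6, -303.4], dtype=float32), 'pca': 40.7, 'n': 427}
top rest {'c': (639.4, -126.4), 'wh': (109.0, 22.9), 'a': -76.4, 'mean': array([ 639., -126.], dtype=float32), 'pca': 103.5, 'n': 347}
top tray {'c': (407.8, 276.9), 'wh': (178.1, 163.7), 'a': -0.6, 'mean': array([406.7, 276.6], dtype=float32), 'pca': 177.2, 'n': 4272}
top fin {'c': (397.8, 228.8), 'wh': (123.2, 33.8), 'a': 0.6, 'mean': array([401.9, 228.8], dtype=float32), 'pca': 4.3, 'n': 553}
scene rail {'c': (449.1, -307.5), 'wh': (124.9, 37.7), 'a': 41.4, 'mean': array([ 454.6, -304.6], dtype=float32), 'pca': 40.1, 'n': 625}
scene rest {'c': (638.3, -127.0), 'wh': (108.7, 23.1), 'a': -75.8, 'mean': array([ 638.4, -128. ], dtype=float32), 'pca': 103.7, 'n': 454}
scene tray {'c': (410.9, 272.1), 'wh': (194.8, 174.2), 'a': -0.4, 'mean': array([414.5, 270.7], dtype=float32), 'pca': 173.2, 'n': 3713}
scene fin {'c': (416.2, 267.5), 'wh': (187.2, 169.2), 'a': -0.2, 'mean': array([416.1, 256. ], dtype=float32), 'pca': 129.8, 'n': 1811}
```

View pics/top_c2.png

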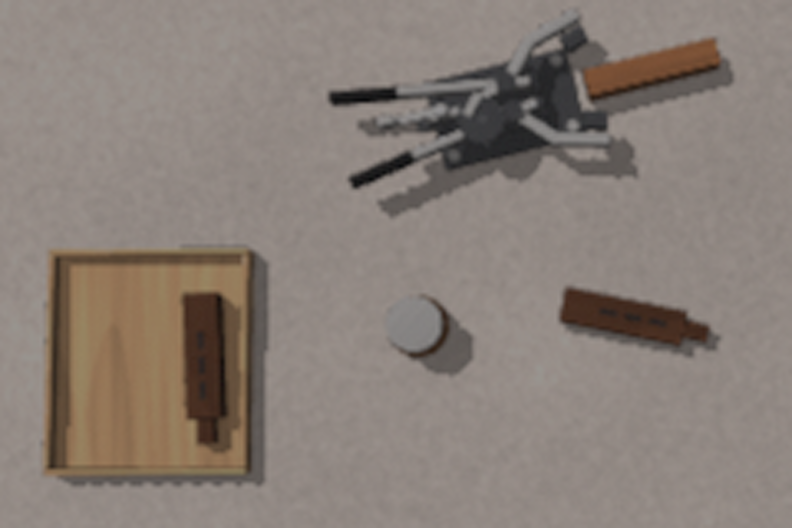

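The picture shows the tray squared to the world (about 147 x 310 top-crop), with the finished rail on its right (-y) side. The pliers have their handles at the left (crop 340-390, 97-180) and the rest at the right (650,68). The networks and the segmentation agree within 4 mm. Now the pick.

```bash
cat >> h.py <<'E'
PY=-76.1; REST=np.array([.6385,-.1270])
def pl(x,y,z):
    a=np.radians(PY);u=np.array([np.cos(a),np.sin(a)]);v=np.array([-u[1],u[0]])
    return [*(REST+(x-.118)*u+y*v),z]
def st(t=''):
    o=ctrl.observe();print(t,'t',round(o['clock'],1),np.round(o['position'],4),'w',round(o['gripper_width'],4),'gf',np.round(o['gripper_force'],1),'F',np.round(o['contact_force'],1),flush=True);return o
E
python3 - <<'E'
from h import *
o=st();print(o['tool_rot'])
a=np.radians(40.8);g=np.array([.4435,-.308])-.012*np.array([np.cos(a),np.sin(a)])
for p,ys in(([*g,.017],(40.8,-139.2)),(pl(.115,0,.05),(103.9,-76.1)),(pl(-.115,0,.04),(103.9,-76.1)),([.405,.304,.03],(0,180))):
    for y in ys:
        q=ctrl.ik(p,[180,0,y]);print(y,None if q is None else np.round(q,0))
E
```

```text
t 1.3 [0.1408 0.5317 0.2453] w 0.0856 gf 0.0 F [-1.1 -0.5  0.7]
[-1.79995760e+02  2.59127790e-03  1.65170864e+02]
40.8 [-40.  33.  99.  -0.  48.   9.]
-139.2 None
103.9 [-14.  41.  78.   0.  60. -28.]
-76.1 None
103.9 [ 6. 36. 90. -0. 54. -8.]
-76.1 None
0 [ 33.  29. 104.  -0.  47. 123.]
180 [ 33.  29. 104.   0.  47. -57.]
```

```bash
python3 - <<'E'
from h import *
a=np.radians(40.8);g=np.array([.4435,-.308])-.012*np.array([np.cos(a),np.sin(a)])
ctrl.goto([*g,.12],[180,0,40.8]); st()
ctrl.move_gripper(.06,40)
print(ctrl.move_straight([*g,.018],force_limit=8)); st()
ctrl.move_gripper(.02,40); st('grip')
ctrl.move_straight([*g,.15],rate=.2); st('lift')
ctrl.goto(pl(.115,.002,.13),[180,0,PY+180]); st()
for c in("scene","top"):
    cv2.imwrite(f"pics/{c}1.png",ctrl.grab_frame(c))
    for n in("rail_c","peg_hole"):
        for d in ctrl.tip_of(c,n)[:4]: print(c,n,np.round(d['at'],4),round(d['p'],2))
print('want',pl(.103,.002,.126),pl(.065,.002,.126))
i=cv2.imread("pics/scene1.png"); cv2.imwrite("pics/s1c.png",cv2.resize(i[130:310,230:430],None,fx=3,fy=3,interpolation=cv2.INTER_CUBIC))
E
```

```text
t 4.5 [ 0.4348 -0.3154  0.1201] w 0.0857 gf 0.0 F [0.1 0.6 0.3]
False
 t 5.7 [ 0.4348 -0.3161  0.0188] w 0.0599 gf 0.0 F [-0.1 -0.9 -0. ]
grip t 6.1 [ 0.4348 -0.3162  0.0189] w 0.0274 gf 40.3 F [-0.4 -0.1  6.5]
lift t 6.9 [ 0.434  -0.3154  0.1488] w 0.0273 gf 39.5 F [-1.7 -1.3 -1.3]
 t 8.0 [ 0.6391 -0.1246  0.1296] w 0.0274 gf 39.5 F [-1.3 -0.2 -1.3]
scene rail_c [ 0.6348 -0.1138  0.1212] 0.86
scene rail_c [ 0.5375 -0.4467  0.0154] 0.74
scene rail_c [ 0.5364 -0.4485 -0.001 ] 0.65
scene rail_c [ 0.3041 -0.3631  0.0132] 0.63
scene peg_hole [ 0.6315 -0.0805  0.1234] 0.93
scene peg_hole [ 0.5028 -0.4284  0.0121] 0.77
scene peg_hole [ 0.2781 -0.3362  0.0137] 0.62
top rail_c [ 0.2997 -0.3631  0.0174] 0.91
top rail_c [ 5.387e-01 -4.436e-01  5.000e-04] 0.88
top rail_c [ 0.3011 -0.3682 -0.0011] 0.56
top rail_c [ 0.5409 -0.4505  0.0161] 0.56
top peg_hole [ 0.2775 -0.3353  0.0118] 0.82
want [np.float64(0.6368380123259975), np.float64(-0.11195879669137261), 0.126] [np.float64(0.6277093467118614), np.float64(-0.07507157039140136), 0.126]
```

View pics/s1c.png

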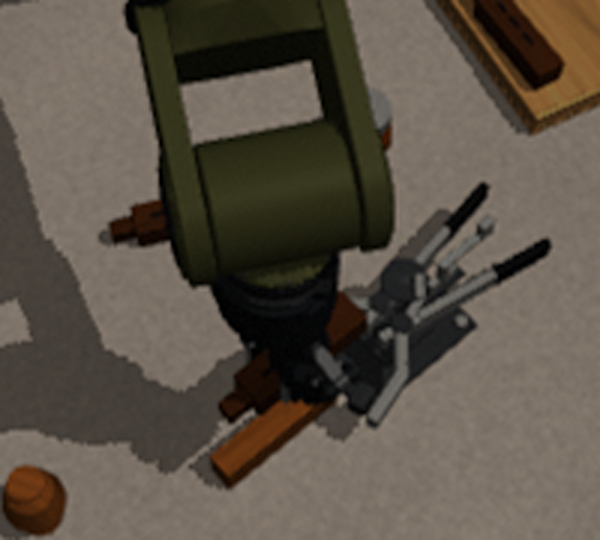

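The rail is held tenon-outwards over the rest with its peg end towards the pivot (crop 350,315). The networks put it about 3 mm short of the pivot, so I'll correct 2 mm and lower.

```bash
python3 - <<'E'
from h import *
ctrl.move_straight(pl(.113,.002,.075)); st()
print(ctrl.move_straight(pl(.113,.002,.0485),rate=.04,force_limit=5)); st('down')
ctrl.move_gripper(.05); st('rel')
ctrl.move_straight(pl(.113,.002,.14),rate=.2)
ctrl.goto(pl(-.115,0,.13),[180,0,PY+180]); st()
for c in("scene","top"):
    cv2.imwrite(f"pics/{c}2.png",ctrl.grab_frame(c))
    for n in("rail_c","peg_hole","jaw_mid","rest_mid"):
        for d in ctrl.tip_of(c,n)[:4]:
            if d['at'][0]>.56: print(c,n,np.round(d['at'],4),round(d['p'],2))
print('want',pl(.103,0.,.045),pl(.065,0.,.045))
i=cv2.imread("pics/scene2.png"); cv2.imwrite("pics/s2c.png",cv2.resize(i[190:310,280:440],None,fx=4.5,fy=4.5,interpolation=cv2.INTER_CUBIC))
E
```

```text
t 8.8 [ 0.6395 -0.1218  0.0756] w 0.0272 gf 39.5 F [-0.1  0.3 -0. ]
True
down t 9.4 [ 0.6391 -0.1216  0.0507] w 0.0272 gf 40.6 F [-1.3  1.   5.8]
rel t 9.7 [ 0.6386 -0.1215  0.0501] w 0.0498 gf 0.0 F [-0.7 -0.5 -0.5]
 t 11.2 [0.5829 0.0982 0.1297] w 0.0502 gf 0.0 F [ 0.2 -0.6 -0.3]
scene rail_c [ 0.6347 -0.1121  0.0443] 0.96
scene peg_hole [ 0.6289 -0.0744  0.0436] 0.97
scene jaw_mid [ 0.6254 -0.0734  0.0475] 0.95
scene rest_mid [ 0.637  -0.1276  0.0306] 0.76
top rail_c [ 0.6376 -0.1117  0.0297] 0.94
top peg_hole [ 0.6314 -0.0706  0.0443] 0.95
top jaw_mid [ 0.625  -0.0741  0.044 ] 0.61
top rest_mid [ 0.6376 -0.1285  0.0336] 0.74
want [np.float64(0.634896579362841), np.float64(-0.11243925277632714), 0.045] [np.float64(0.625767913748705), np.float64(-0.0755520264763559), 0.045]
```

View pics/s2c.png

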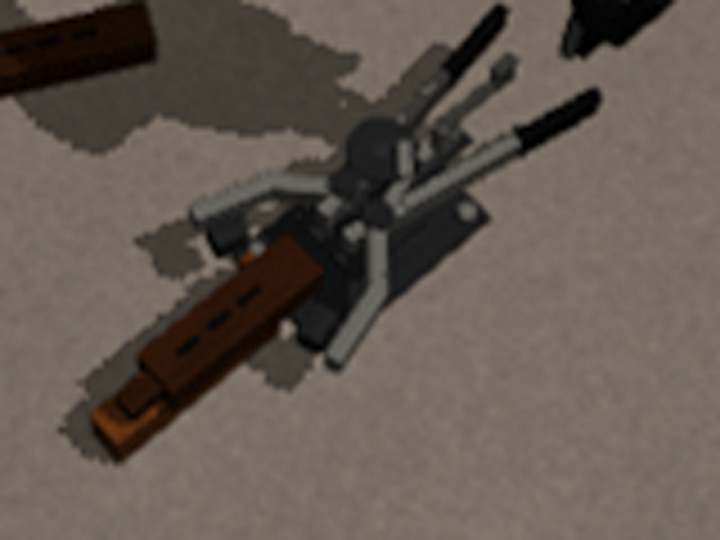

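The rail lies along the rest (crop 210,320) with its peg (248,260) facing the left jaw pad (222,235), well placed. Now squeeze, gently first.

```bash
python3 - <<'E'
from h import *
ctrl.move_gripper(.085,40)
print(ctrl.move_straight(pl(-.115,0,.037),force_limit=6)); st('at')
ctrl.move_gripper(.055); st('c')
ctrl.move_gripper(.026); st('sq')
ctrl.dwell(.3); st('sq')
E
```

```text
False
at t 12.9 [0.5831 0.0992 0.0379] w 0.085 gf 0.0 F [0.5 0.1 0.3]
c t 13.3 [0.5825 0.0992 0.0385] w 0.0549 gf 5.6 F [-7.4 -2.   9.1]
sq t 13.7 [0.5824 0.0991 0.0384] w 0.0306 gf 39.3 F [-7.8 -1.4  9.6]
sq t 14.0 [0.5824 0.0991 0.0384] w 0.0309 gf 39.3 F [-8.4 -1.5 10.4]
```

```bash
python3 - <<'E'
from h import *
ctrl.move_gripper(.085); st('o')
ctrl.move_straight(pl(-.115,0,.13),rate=.2)
for c in("scene","top"):
    cv2.imwrite(f"pics/{c}3.png",ctrl.grab_frame(c))
    for n in("lever_tab","peg_hole","jaw_mid","handles_mid","rail_c"):
        for d in ctrl.tip_of(c,n)[:4]:
            if d['at'][0]>.56: print(c,n,np.round(d['at'],4),round(d['p'],2))
print('tab want',pl(-.098,0,.074)); st()
i=cv2.imread("pics/scene3.png"); cv2.imwrite("pics/s3c.png",cv2.resize(i[190:310,280:440],None,fx=4.5,fy=4.5,interpolation=cv2.INTER_CUBIC))
E
```

```text
o t 14.5 [0.5826 0.0992 0.037 ] w 0.0849 gf 0.0 F [-0.6 -0.6  0.2]
scene lever_tab [0.5878 0.0775 0.074 ] 0.48
scene peg_hole [ 0.6267 -0.0744  0.0409] 0.91
scene jaw_mid [ 0.6275 -0.0762  0.0454] 0.73
scene handles_mid [0.5821 0.099  0.0447] 0.98
scene rail_c [ 0.6322 -0.1121  0.0367] 0.92
scene rail_c [ 0.6338 -0.1129  0.0434] 0.87
top lever_tab [0.5861 0.0809 0.0777] 0.39
top peg_hole [ 0.6288 -0.0727  0.0445] 0.7
top jaw_mid [ 0.6265 -0.0778  0.0438] 0.88
top handles_mid [0.5769 0.0989 0.0459] 0.77
top rail_c [ 0.6347 -0.1109  0.0286] 0.9
top rail_c [ 0.6318 -0.1107  0.0435] 0.81
tab want [np.float64(0.586610742824911), np.float64(0.08267476002088922), 0.074]
 t 15.8 [0.5825 0.0992 0.1299] w 0.0849 gf 0.0 F [ 0.8 -0.   0.9]
```

View pics/s3c.png

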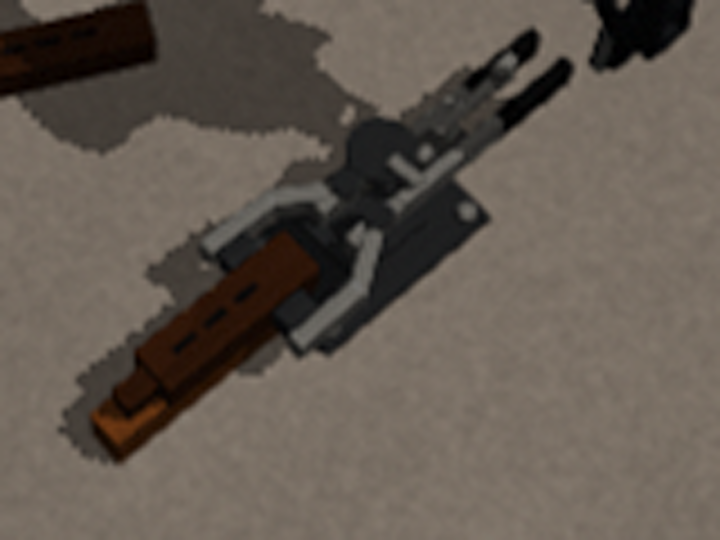

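Locked: the handles stay together with nothing touching them (crop 540,70), and both pads are against the rail. Next is the release lever: straddle the tab and sweep it along its arc to pliers -y.

```bash
python3 - <<'E'
from h import *
ctrl.move_gripper(.034)
print(ctrl.move_straight(pl(-.098,0,.13)))
print(ctrl.move_straight(pl(-.098,0,.084),force_limit=6)); st('at')
for th in(.15,.35,.5,.62,.74):
    y=-.043*np.sin(th)+.004*np.cos(th)+.007*np.sin(th)-.017
    hit=ctrl.move_straight(pl(-.055-.043*np.cos(th),y,.084),rate=.06,force_limit=25); st(f'{th} {hit}')
ctrl.move_straight(pl(-.098,0,.084),rate=.1)
ctrl.move_straight(pl(-.098,0,.14),rate=.2)
for c in("scene","top"):
    cv2.imwrite(f"pics/{c}4.png",ctrl.grab_frame(c))
    for n in("rail_c","peg_hole"):
        for d in ctrl.tip_of(c,n)[:4]:
            if d['at'][0]>.56: print(c,n,np.round(d['at'],4),round(d['p'],2))
st()
i=cv2.imread("pics/scene4.png"); cv2.imwrite("pics/s4c.png",cv2.resize(i[190:310,280:440],None,fx=4.5,fy=4.5,interpolation=cv2.INTER_CUBIC))
E
```

```text
False
False
at t 17.0 [0.5867 0.083  0.0843] w 0.0337 gf 0.0 F [-0.  -0.3  1.1]
0.15 False t 17.5 [0.5691 0.0778 0.0847] w 0.0337 gf 0.1 F [0.5 0.3 0.4]
0.35 False t 17.8 [0.5624 0.0739 0.0841] w 0.0344 gf 0.4 F [0.5 0.3 1.2]
0.5 False t 18.0 [0.5581 0.0702 0.0842] w 0.0342 gf 1.6 F [2.1 2.6 1. ]
0.62 False t 18.3 [0.5548 0.0665 0.0841] w 0.034 gf 1.2 F [-0.9  0.9  3.5]
0.74 False t 18.5 [0.552  0.0624 0.0841] w 0.0338 gf 1.3 F [-0.5  1.8  2.5]
scene rail_c [ 0.6327 -0.1145  0.037 ] 0.68
scene peg_hole [ 0.6271 -0.0737  0.045 ] 0.55
scene peg_hole [ 0.6342 -0.1149  0.0449] 0.48
top rail_c [ 0.633  -0.1104  0.0442] 0.85
top rail_c [ 0.6348 -0.1126  0.0286] 0.66
top peg_hole [ 0.6303 -0.0729  0.0468] 0.57
 t 19.8 [0.5863 0.0826 0.1393] w 0.0341 gf 0.0 F [-0.1 -0.4  0.1]
```

View pics/s4c.png

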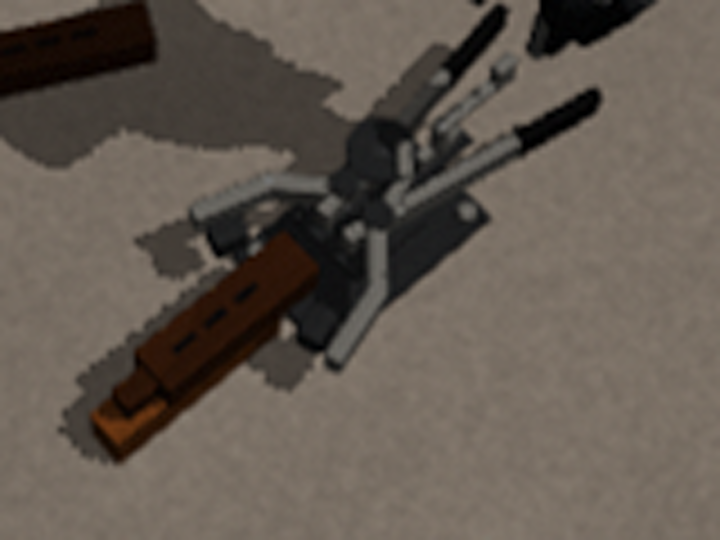

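The pliers have sprung open, the lever is back, and the rail's side shows no peg standing out. Now the rail goes to the tray.

```bash
python3 - <<'E'
from h import *
R=[180,0,PY+180]
ctrl.move_gripper(.05,40)
ctrl.goto(pl(.113,0,.13),R)
print(ctrl.move_straight(pl(.113,0,.051),force_limit=6)); st('at')
ctrl.move_gripper(.02); o=st('grip'); 
ctrl.move_straight(pl(.113,0,.15)); st('up')
ctrl.goto([.419,.304,.13],[180,0,179.5]); st()
ctrl.move_straight([.419,.304,.05])
print(ctrl.move_straight([.419,.304,.0215],rate=.03,force_limit=4)); st('down')
ctrl.move_gripper(.045); st('rel')
ctrl.move_straight([.419,.304,.2])
ctrl.goto([.32,.10,.3],[180,0,179.5])
for c in("scene","top"):
    cv2.imwrite(f"pics/{c}5.png",ctrl.grab_frame(c))
    for n in("rail_c","finished_c","spare_c","jar_c","vase_c"):
        print(c,n,[(np.round(d['at'],3).tolist(),round(d['p'],2)) for d in ctrl.tip_of(c,n)[:4]])
st()
E
```

```text
False
at t 21.6 [ 0.6378 -0.1217  0.052 ] w 0.0502 gf 0.0 F [ 0.5 -0.   0.2]
grip t 21.9 [ 0.638  -0.1222  0.0525] w 0.0271 gf 41.2 F [-0.3  0.3  6.6]
up t 22.8 [ 0.6368 -0.122   0.1488] w 0.0269 gf 40.1 F [-0.6 -0.3 -2.1]
 t 24.5 [0.4196 0.3035 0.13  ] w 0.0267 gf 40.1 F [ 0.1  0.9 -0.8]
True
down t 26.0 [0.4189 0.304  0.0253] w 0.027 gf 41.1 F [-0.4  0.4  4.5]
rel t 26.3 [0.4185 0.3037 0.0249] w 0.0453 gf 0.0 F [ 0.7 -0.1 -0.4]
scene rail_c [([0.299, -0.369, 0.0], 0.89), ([0.407, 0.302, 0.01], 0.74), ([0.538, -0.447, 0.015], 0.64), ([0.536, -0.45, 0.002], 0.63)]
scene finished_c [([0.401, 0.231, 0.02], 0.8)]
scene spare_c [([0.435, -0.116, 0.016], 0.94), ([0.624, -0.072, 0.047], 0.45)]
scene jar_c [([0.428, 0.062, 0.025], 0.6)]
scene vase_c [([0.618, -0.307, 0.039], 0.89), ([0.638, -0.129, 0.032], 0.63)]
top rail_c [([0.538, -0.446, 0.016], 0.91), ([0.301, -0.363, 0.016], 0.88), ([0.405, 0.306, 0.019], 0.78), ([0.301, -0.368, -0.004], 0.75)]
top finished_c [([0.398, 0.23, 0.021], 0.78)]
top spare_c [([0.43, -0.115, 0.01], 0.86)]
top jar_c [([0.431, 0.064, 0.027], 0.71)]
top vase_c [([0.61, -0.312, 0.039], 0.65), ([0.583, 0.082, 0.074], 0.21)]
 t 29.2 [0.32 0.1  0.3 ] w 0.0453 gf 0.0 F [-0.5  0.2  0.1]
```

View pics/scene5.png

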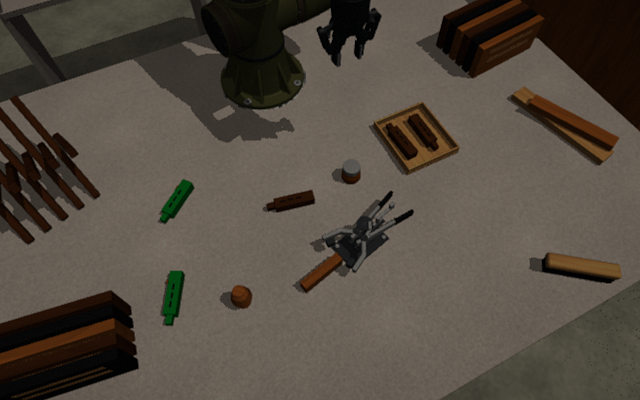

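The rail lies flat in the tray beside the finished one (scene 423,131 and 402,140). The pliers are open, nothing else has moved, and the arm is clear.

```bash
python3 -c "
from station import ctrl
print(ctrl.hand_in())"
```

```text
the job is handed in; nothing more can be done
None
```

I pressed the rail's peg with the pliers, which locked and held by themselves, released them with the lever, and laid the rail flat in the tray beside the finished one. The last pictures show no peg standing out and nothing else moved, and the job was handed in at about 29 s.

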